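Rinse the lap hub, find the hub nut's thread hand and hold the nut off

ROBOT

A 7-joint arm with a two-finger parallel gripper is mounted at the origin on the work surface. World frame = base frame: x ahead of the robot, y to its left, z up, the work surface at z = 0. Lengths are in m, angles in rad, forces in N, time in s.
With the tool pointing down it reaches from about 0.425 to 0.875 m from the base axis. Payload 4.7 kg.
Tool frame: the origin (TCP) lies between the finger pads; the fingertips stand 11 mm ahead of it and the grasp point (between the pads) lies 8 mm behind it; z points along the fingers, x is the direction in which the jaws open and shut, and the axes are right-handed (so a half turn about z gives the same grasp; the last joint's range is limited). The gripper opens to 85 mm and grips with 20 to 120 N. Pads are 22 mm wide; open, the fingers measure 114 mm over their backs; the gripper's body (76 mm by 85 mm) begins 54 mm behind the grasp point. The pads swing forward as they close: fully open they stand 13 mm farther back than shut.
Start: joints at [-1.209, 0.321, -0.07, 1.45, 0.023, 1.371, -0.057], TCP at [0.222, 0.611, 0.242] pointing down, gripper open.
Joint ranges: [-2.86, 2.86], [-0.3, 2.09], [-1.38, 1.24], [0.06, 2.45], [-1.56, 4.7], [0.09, 2.05], [-2.69, 2.69]. Speed limits (rad/s): [2.57, 2.57, 3.14, 3.14, 3.14, 3.14, 3.14].

INTERFACE

Orientations are given as a unit quaternion [x, y, z, w].
In Python, from plant import manip gives the robot as it stands.
- The arm moves only by the tool drive_tool, never from a script. Its argument "series" is a list that holds one entry, the list of rows, each a list of 7 numbers: the shift along the world's x, y, z normalised to -1 to 1, where 1 is 0.2 m, then the turn, a rotation vector about the world's x, y, z normalised to -1 to 1, where 1 is 60 degrees, then the opening, from 0 (shut) to 1 (fully open). In form: [[[x, y, z, wx, wy, wz, hand], ...]]. A call has 1 to 12 rows; each row is the pose to reach, as a shift and turn from the pose commanded when the call began; what a row does not reach only later rows make up. A row lasts 1/12 s, in which the tool goes at most 41.7 mm and 7.16 degrees, less where a joint would pass 70% of its speed; a pose out of reach is approached as far as the arm can. A call with a number of a shift or a turn outside -1 to 1 is refused whole. A call with a gripper value outside its range is refused whole. The fingers move at their own pace and stop on an object; "force" is the grip in N (left out, the last holds). Time passes only in rows, so rows that repeat a pose let the fingers close. It gives the time, the measured TCP pose, the force and the opening at its end, in the units of the state.
- manip.observe(): the state, without advancing time (a new reading comes with each control period).
- manip.get_image(name): name is "scene" or "top" or "wrist"; returns the picture (480x640x3 uint8, red, green, blue); there is no depth.
- manip.camera_params(name): a dict with "vertical_fov" (degrees; the focal length in pixels is half the picture's height over the tangent of half this angle, whatever the lens; pixels are square), "cx", "cy" (the principal point, pixels), "rvec" (rotation vector, rad) and "tvec" (3), from world to camera coordinates, as OpenCV has them. Camera axes: x right, y down, z forward; pixel columns grow to the right and rows downward; lengths in m; the calibration is good to about 2 mm. A picture is of the moment at which its call begins: read the wrist's pose just before it. camera_params takes no time and is no camera call; for the wrist camera it gives the pose at the moment of the call.
- manip.close_job(): hands the job in, once; it reports no verdict.
The state is a dict: "t": time; "joint_positions": joint angles; "joint_vel": joint speeds; "joint_efforts": joint torques, N m; "eef_pos": TCP position; "ee_rot": TCP orientation; "force": force on the tool from outside, world axes, zero at the start; "moment": the same for the moment, N m; "grip_width": opening from 0.0 (shut) to 1.0 (fully open).
Only numpy, scipy, OpenCV 4.12 (cv2) and the standard library are available. Lean on these libraries where they do the work, as an engineer would, in place of code of your own. Each camera call takes 0.05 s, during which the arm holds its last target.

TASK

The slotted lap is due for a disc change: first flush its hub by pressing the head of the pump bottle behind that lap right down and letting it come fully back up. Then unscrew that lap's hub nut; the two spindles turn opposite ways, so its thread may be right- or left-handed, and you must feel which way loosens before turning it until the thread lets go. Lift the nut off, keep it upright above its lap and well clear (5 cm or more), and finish still holding it there, leaving alone the other lap's nut and pump, the stones and the tools.

Things in the scene. Friction and masses are not known exactly. Their poses are not given: they have to be found in the camera images.
- nut_a_grip (a point): hub nut of the slotted lap, to be unscrewed: aluminium cap nut 60 mm across, 24 mm tall, with an upright grip bar on top (52 mm long, 14 mm thick, its top 60 mm above the nut's underside). This point: on the nut's axis in the bar, 47 mm above the underside, 13 mm below the bar's top; x along the bar (at the start 45 degrees anticlockwise of hub_a's x, within 2 degrees), z up. 0.15-0.31 kg
- hub_a (a point): fixed point: centre of the disc face of the slotted lap, on the spindle axis under the nut; z up, x towards that lap's pump bottle. Dark iron disc 206 mm across with eight radial slots, in a cream pan 250 mm across; it is locked and does not turn. The disc face is 26 mm above the cream deck, 76 mm above the bench; the spindle stub stands 16.5 mm above the face
- pump_a_top (a point): centre of the top of the pump head behind the slotted lap: flat grey button 36 mm across, with a spout towards the hub that reaches 52 mm from its axis and lies lower than the button's top; on a white bottle 60 mm across, fixed in a bracket 160 mm behind the hub. When up, the top is 138 mm above the disc face
- pump_a (a joint): pump head behind the slotted lap: 0 m up, 0.012 m fully down; sprung, 1.7 N to start and about 5.6 N fully down, comes back up by itself
- pump_b (a joint): pump head behind the plain lap, to be left alone: 0 m up, 0.012 m fully down
- agate: bystander, to be left alone: rough domed agate, 52 mm across, 23 mm tall; origin at the middle of its underside
- core: bystander, to be left alone: striped drill core standing on end, 32 mm across, 32 mm tall; origin at the middle of its underside
- quartz: bystander, to be left alone: six-sided quartz point standing on its foot, 44 mm across, 50 mm tall; origin at the middle of its underside
- slice: bystander, to be left alone: round core slice 38 mm across, 8 mm thick, lying on the plain lap; origin at the middle of its underside
- brush: bystander, to be left alone: hand brush 170 mm long lying on the bench left of the machine; origin at the middle of its underside
- loupe: bystander, to be left alone: folding hand lens, about 70 x 32 mm, 22 mm tall, on the bench right of the machine; origin at the middle of its underside
- grit_jar: bystander, to be left alone: closed jar 56 mm across, 60 mm tall, on the bench left of the machine; origin at the middle of its underside
- nut_a: same nut; origin at its underside's centre, x as hub_a's x at the start. It starts screwed home: a hard stop blocks tightening within 0.1 rad. Coarse thread, 18 mm a turn, of either hand, drawn anew each time. The loosening way it turns freely (under 0.25 N m), staying down or let up by 1 mm; from 0.95 to 2.3 rad it is out of the thread and lifts off (aim for 1.2); before that lifting is blocked
- deck: the machine's fixed cream deck, 420 x 660 x 50 mm; origin at the centre of its underside
- lap_a: the slotted lap: its pan, disc and bottle bracket, fixed on the deck; origin on the spindle axis at the deck's top, 26 mm below the disc face
- lap_b: the plain lap: its pan, disc and bottle bracket, fixed on the deck; origin on the spindle axis at the deck's top, 26 mm below the disc face
- nut_b: the same kind of nut on the other lap (plain disc without slots), to be left alone; origin at the centre of its underside, x as hub_a's x at the start
Mind the look-alikes: they are no part of the job. What is shaped like the nut_a but turquoise or yellow is not meant.

How it is judged:
On the way, in this order (a step that is already met when the one before it is completed fails the run):
1. the pump head behind the slotted lap is pressed down (value of joint pump_a above 0.009 m), for 0.1 s.
2. the pump head is back up (value of joint pump_a below 0.003 m), for 0.1 s.
3. the slotted lap's nut, still on its spindle, has been turned by more than 0.8 rad (angle between the x axis of nut_a and the x axis of hub_a, either way round above 0.8 rad and z of nut_a_grip in the frame of hub_a below 0.056 m and horizontal distance between nut_a_grip and hub_a below 0.01 m).
At the end, for the whole second after the job is handed in: The slotted lap's nut is held still in the fingers above its lap (within 100 mm of the spindle axis), upright within 20 degrees, its underside at least 40 mm above the disc face (grip point at least 87 mm above it), resting on nothing else; the pump head behind that lap is up (within 3 mm) (z of nut_a_grip in the frame of hub_a above 0.087 m and horizontal distance between nut_a_grip and hub_a below 0.1 m and angle between nut_a_grip's own z axis and vertical below 0.35 rad and contact force between nut_a and the fingers above 2 N and linear speed of nut_a below 0.03 m/s and contact force between nut_a and deck below 0.2 N and contact force between nut_a and lap_a below 0.2 N and contact force between nut_a and lap_b below 0.2 N and value of joint pump_a below 0.003 m); the arm keeps its last pose, push and grip.
It fails at once if the plain lap's nut is moved more than 10 mm or turned (distance of nut_b from where it was at the start of the episode above 0.01 m or angle between the x axis of nut_b and the x axis of hub_a, either way round above 0.3 rad).
It fails at once if the plain lap's pump is pressed (value of joint pump_b above 0.005 m).
It fails at once if a stone, tool or jar is moved more than 30 mm (distance of any of agate, core, quartz, slice, brush, loupe, grit_jar from where it was at the start of the episode above 0.03 m).
It also fails if it takes over 51 s, if anything falls off the work surface, if the arm or the gripper's body presses on something with over 40 N, if the wrist force passes 120 N, or if a joint passes its speed limit or range.

## Working session

There is one attempt and no reset: what is moved stays moved. The work goes in short steps, Python scripts to look and compute and a tool call to move; the robot and the scene stay as the last step left them, time stands still between calls to the robot, and variables do not carry over. Pictures are saved under pics/ and viewed, and the job is handed in when it is done.

Besides the shell and the picture viewer there is one more tool, called after "Request:" as name([rows], argument=value, ...), one row to a line, values as JSON. drive_tool: Moves the arm, as the interface text tells. Its arguments: {"type":"object","properties":{"series":{"type":"array","items":{"type":"array","items":{"type":"array","items":{"type":"number","minimum":-1,"maximum":1}}}},"force":{"type":"number"}},"required":["series"]}

```bash
mkdir -p pics
python3 - <<'E'
from plant import manip
import cv2
print(manip.observe())
for n in ("scene","top","wrist"):
    p=manip.camera_params(n); print(n,p)
    cv2.imwrite(f"pics/{n}0.png",manip.get_image(n)[:,:,::-1])
E
```

```text
{'t': 0.0, 'joint_positions': array([-1.20892627,  0.32183937, -0.07008099,  1.4517059 ,  0.02260547,
        1.37079459, -0.05689986]), 'joint_vel': array([-1.13631758e-04,  8.53376172e-04,  2.31367008e-04,  8.66877306e-05,
        1.69621323e-04, -2.35390497e-03,  6.28487746e-04]), 'joint_efforts': array([ 4.93897860e-04, -4.93574059e+01, -3.81749142e-01, -3.14331400e+01,
        1.30869797e-02,  1.10386853e-02,  1.76028493e-05]), 'eef_pos': array([0.22139033, 0.61057138, 0.24119731]), 'ee_rot': array([ 8.18771557e-01,  5.74118609e-01, -7.70794153e-04,  6.05385731e-04]), 'force': array([ 0.40369924, -0.96826935, -0.28870452]), 'moment': array([-0.00953438, -0.00688966,  0.02972585]), 'grip_width': 0.9974082482155359}
scene {'vertical_fov': 45.33012985320752, 'cx': 318.2145641026666, 'cy': 245.99218151661455, 'rvec': array([ 1.85703658,  1.99791234, -0.54092924]), 'tvec': array([ 0.05635739, -0.38493494,  1.78714147])}
top {'vertical_fov': 42.428012261831086, 'cx': 318.35750602164006, 'cy': 242.69384455544997, 'rvec': array([ 2.1480128 , -2.17813267,  0.13242756]), 'tvec': array([-0.0180432 ,  0.53078932,  2.02126253])}
wrist {'vertical_fov': 63.29368778902347, 'cx': 315.0421375103726, 'cy': 247.77206466562907, 'rvec': array([-2.3753594 , -1.66565356, -0.23347874]), 'tvec': array([-0.64982821, -0.03570172,  0.37857815])}
```

View pics/scene0.png

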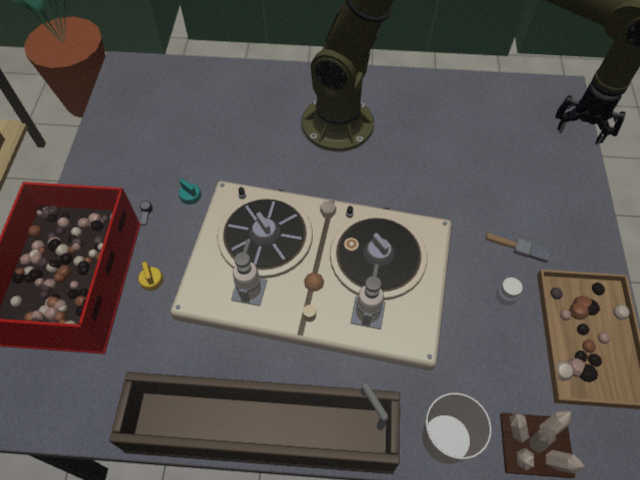

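View pics/top0.png

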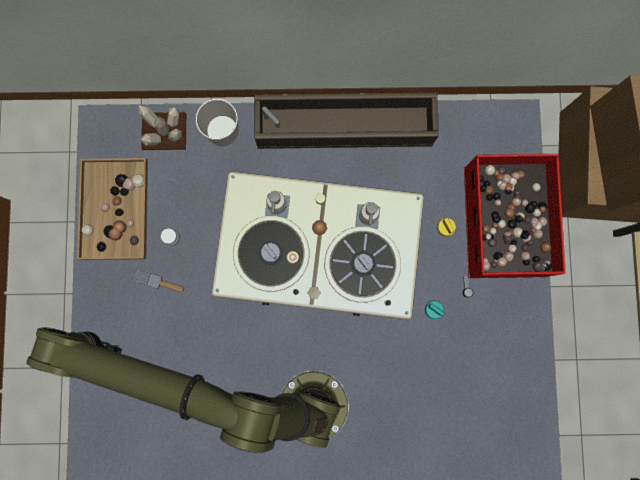

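View pics/wrist0.png

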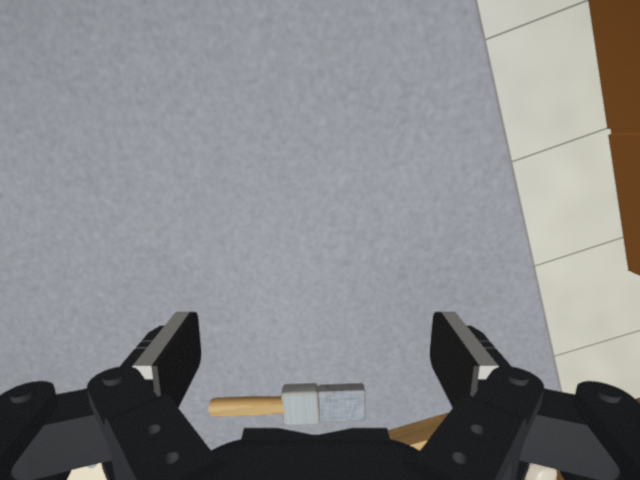

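The scene view shows the slotted lap at (263,230) and its pump at (244,262). In the top view the lap is at (363,263) and the pump at (370,211). I'll enlarge both areas.

```bash
python3 - <<'E'
import cv2
a=cv2.imread("pics/top0.png")[180:320,310:430]; cv2.imwrite("pics/top0c.png",cv2.resize(a,None,fx=5,fy=4.28*5/4.28*0.85,interpolation=3)[:600])
b=cv2.imread("pics/top0.png")[190:310,310:430]; cv2.imwrite("pics/top0c.png",cv2.resize(b,None,fx=5,fy=5,interpolation=2))
b=cv2.imread("pics/scene0.png")[190:310,200:330]; cv2.imwrite("pics/scene0c.png",cv2.resize(b,None,fx=5,fy=5,interpolation=2))
E
cat > h.py <<'E'
import numpy as np,cv2
from plant import manip
from scipy.spatial.transform import Rotation as R
def cam(n):
    p=manip.camera_params(n); f=240/np.tan(np.radians(p["vertical_fov"]/2))
    K=np.array([[f,0,p["cx"]],[0,f,p["cy"]],[0,0,1]]); M=R.from_rotvec(p["rvec"]).as_matrix()
    return K,M,np.array(p["tvec"])
def onz(c,u,v,z):
    K,M,t=c; o=-M.T@t; d=M.T@np.linalg.solve(K,[u,v,1]); return o+d*(z-o[2])/d[2]
def proj(c,P):
    K,M,t=c; q=K@(M@np.array(P)+t); return q[:2]/q[2]
def tri(obs):
    A=[];b=[]
    for (K,M,t),u,v in obs:
        o=-M.T@t; d=M.T@np.linalg.solve(K,[u,v,1]); d/=np.linalg.norm(d); Q=np.eye(3)-np.outer(d,d); A.append(Q); b.append(Q@o)
    return np.linalg.lstsq(np.vstack(A),np.hstack(b),rcond=None)[0]
E
```

```text
(no output)
```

View pics/top0c.png

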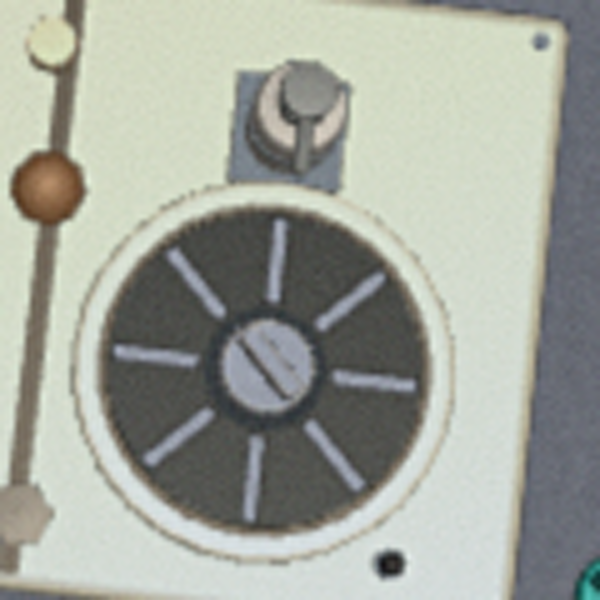

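View pics/scene0c.png

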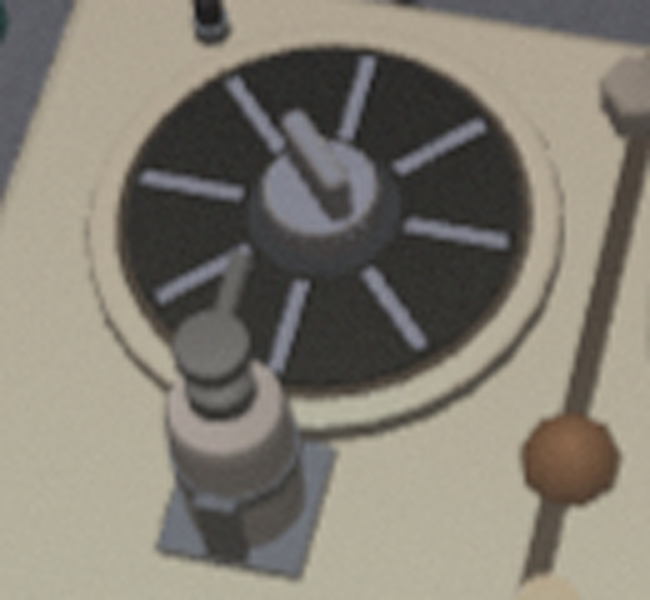

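Run:
```python
from h import *
T=cam("top");S=cam("scene")
hub=onz(T,309.6+265/5,189.6+369.5/5,.076); print("hub",hub)
hs=onz(S,199.6+325/5,189.6+219/5,.076); print("hub scene",hs)
p=onz(T,309.6+310/5,189.6+91/5,.214); ps=onz(S,199.6+212/5,189.6+342/5,.214)
print("pump",p,ps,tri([(T,309.6+310/5,189.6+91/5),(S,199.6+212/5,189.6+342/5)]))
print(np.linalg.norm(p-hub), np.degrees(np.arctan2(*(p-hub)[[1,0]])))
# slot axis: outer ends of slots
e=[(280,222),(250,520),(115,352),(413,384)]
q=[onz(T,309.6+a/5,189.6+b/5,.076)[:2] for a,b in e]; d=q[0]-q[1]; print(np.degrees(np.arctan2(d[1],d[0])), (q[0]+q[1])/2,(q[2]+q[3])/2)
# bar dark line edge, top at z=.076+.060
print(np.linalg.norm(hub[:2]),np.linalg.norm(p[:2]))
s=[onz(T,309.6+a/5,189.6+b/5,.132)[:2] for a,b in [(238,335),(290,399)]]; d=s[0]-s[1]; print("bar",np.degrees(np.arctan2(d[1],d[0])))
for n,uv in dict(yel=(447,227)).items(): print(onz(T,*uv,.03))
print(R.from_quat(manip.observe()["ee_rot"]).as_matrix())
```

```text
hub [ 0.4554856  -0.16732057  0.076     ]
hub scene [ 0.4663107  -0.16234982  0.076     ]
pump [ 0.61362953 -0.18792529  0.214     ] [ 0.61867851 -0.18445298  0.214     ] [ 0.6147151  -0.18724876  0.20658043]
0.2108982113721448 -7.4233016284033635
-7.020449136922098 [ 0.45506147 -0.16736622] [ 0.45647255 -0.16665553]
0.4852456164127961 0.6417609458388106
bar 37.922899343328936
[ 0.57745134 -0.45509427  0.03      ]
[[ 3.40745751e-01  9.40155384e-01 -4.32134655e-04]
 [ 9.40154302e-01 -3.40746015e-01 -1.42862504e-03]
 [-1.49037769e-03  8.05246580e-05 -9.99998886e-01]]
```

Request:
drive_tool([
  [[1,-0.7,0.4,0,0,-0.42,0],[1,-0.7,0.4,0,0,-0.42,0],[1,-0.7,0.4,0,0,-0.42,0],[1,-0.7,0.4,0,0,-0.42,0],[1,-0.7,0.4,0,0,-0.42,0],[1,-0.7,0.4,0,0,-0.42,0],[1,-0.7,0.4,0,0,-0.42,0]],
])

```text
t: 0.73
eef_pos: [0.4302, 0.4646, 0.325]
ee_rot: [0.927, 0.376, 0.003, 0.002]
force: [1.5, -0.8, 0.7]
grip_width: 0.006
```

Request:
drive_tool([
  [[0.8,-1,0,0,0,-0.42,0],[0.8,-1,0,0,0,-0.42,0],[0.8,-1,0,0,0,-0.42,0],[0.8,-1,0,0,0,-0.42,0],[0.8,-1,0,0,0,-0.42,0],[0.8,-1,0,0,0,-0.42,0],[0.8,-1,0,0,0,-0.42,0]],
])

```text
t: 1.32
eef_pos: [0.5866, 0.2612, 0.322]
ee_rot: [0.986, 0.165, 0.001, 0.003]
force: [0.6, -1.6, -0.5]
grip_width: 0.007
```

Request:
drive_tool([
  [[0.2,-1,0,0,0,-0.6,0],[0.2,-1,0,0,0,-0.6,0],[0.2,-1,0,0,0,-0.6,0],[0.2,-1,0,0,0,-0.6,0],[0.2,-1,0,0,0,-0.6,0],[0.2,-1,0,0,0,-0.6,0],[0.2,-1,0,0,0,-0.6,0]],
])

```text
t: 1.9
eef_pos: [0.6217, 0.0675, 0.3223]
ee_rot: [0.989, -0.145, 0.0, 0.0]
force: [0.2, 1.2, 0.1]
grip_width: -0.0
```

Request:
drive_tool([
  [[-0.1,-1,0,0,0,-0.6,0],[-0.1,-1,0,0,0,-0.6,0],[-0.1,-1,0,0,0,-0.6,0],[-0.1,-1,0,0,0,-0.6,0],[-0.1,-1,0,0,0,-0.6,0],[-0.1,-1,0,0,0,-0.6,0],[-0.1,-1,0,0,0,-0.6,0],[-0.1,-1,0,0,0,-0.6,0]],
])

```text
t: 2.57
eef_pos: [0.6021, -0.1264, 0.3219]
ee_rot: [0.898, -0.439, -0.001, -0.001]
force: [0.1, 0.2, -0.7]
grip_width: -0.003
```

Run:
```python
from h import *
c=cam("wrist"); cv2.imwrite("pics/w1.png",manip.get_image("wrist")[:,:,::-1])
o=manip.observe(); print(o["eef_pos"],o["joint_positions"],o["force"])
print("pump pred",proj(c,[.6147,-.187,.214]),"hub top",proj(c,[.456,-.167,.136]))
```

```text
[ 0.60225641 -0.12566304  0.32184566] [-0.37394709  0.25122737  0.66369488  1.43736511 -0.15528219  1.50642023
 -0.62338748] [-0.18213062  0.53583122 -0.01674001]
pump pred [400.46331331 290.43490751] hub top [254.25703564 370.81824349]
```

View pics/w1.png

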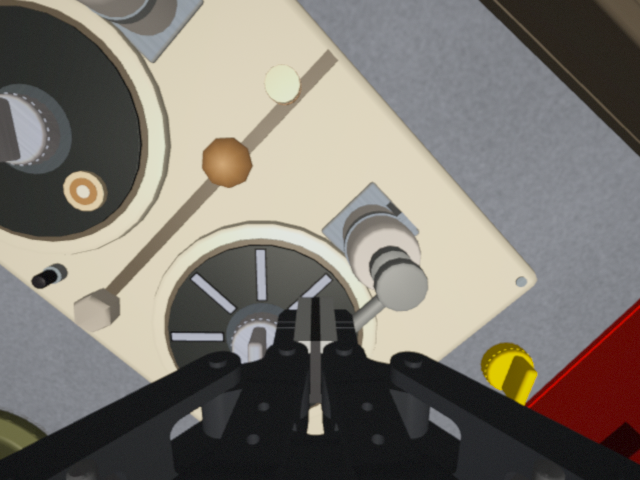

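Button at (403,285) in the wrist view, a few pixels off the prediction; the fingers are over the lap.

Run:
```python
from h import *
c=cam("wrist"); print(onz(c,403,285,.214))
print(proj(c,[.6133,-.187,.214]),proj(c,[.602,-.126,.322]))
```

```text
[ 0.61884925 -0.1850416   0.214     ]
[399.63790444 292.88245531] [316.72259179 334.22883552]
```

Request:
drive_tool([
  [[0.07,-0.3,0,0,0,0,0],[0.07,-0.3,0,0,0,0,0],[0.07,-0.3,-0.2,0,0,0,0],[0.07,-0.3,-0.4,0,0,0,0],[0.07,-0.3,-0.42,0,0,0,0],[0.07,-0.3,-0.42,0,0,0,0]],
])

```text
t: 3.12
eef_pos: [0.6149, -0.1854, 0.2356]
ee_rot: [0.899, -0.439, -0.003, 0.0]
force: [-0.2, 0.1, 0.6]
grip_width: 0.003
```

Run:
```python
from h import *
print(manip.observe()["eef_pos"])
for n in ("scene","top"):
    cv2.imwrite(f"pics/{n}1.png",manip.get_image(n)[:,:,::-1])
a=cv2.resize(cv2.imread("pics/scene1.png")[190:310,180:310],None,fx=4,fy=4,interpolation=2)
cv2.imwrite("pics/s1c.png",a)
```

```text
[ 0.61486189 -0.18538548  0.23555638]
```

View pics/s1c.png

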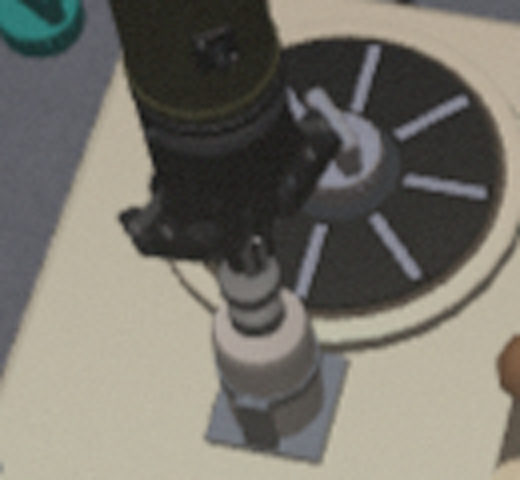

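The scene crop shows the closed fingertips just above the grey button at about (255,255) in the crop. Pressing down now.

Request:
drive_tool([
  [[0,0,-0.05,0,0,0,0],[0,0,-0.07,0,0,0,0],[0,0,-0.09,0,0,0,0],[0,0,-0.105,0,0,0,0],[0,0,-0.105,0,0,0,0],[0,0,-0.105,0,0,0,0]],
])

```text
t: 3.72
eef_pos: [0.6165, -0.1887, 0.2183]
ee_rot: [0.898, -0.441, 0.001, -0.001]
force: [2.6, 0.9, 3.6]
grip_width: -0.0
```

Request:
drive_tool([
  [[0,0,-0.02,0,0,0,0],[0,0,-0.03,0,0,0,0],[0,0,-0.04,0,0,0,0],[0,0,-0.04,0,0,0,0],[0,0,-0.04,0,0,0,0]],
])

```text
t: 4.13
eef_pos: [0.6165, -0.1888, 0.213]
ee_rot: [0.898, -0.441, 0.002, -0.001]
force: [-2.5, 2.2, 16.4]
grip_width: 0.001
```

Force of 16 N is well above the spring's 5.6 N, so the head is on its stop. I'll hold briefly, then rise.

Request:
drive_tool([
  [[0,0,0,0,0,0,0],[0,0,0,0,0,0,0],[0,0,0.1,0,0,0,0],[0,0,0.3,0,0,0,0],[0,0,0.5,0,0,0,0],[0,0,0.5,0,0,0,0.7],[0,0,0.5,0,0,0,0.7]],
])

```text
t: 4.72
eef_pos: [0.6159, -0.1901, 0.3115]
ee_rot: [0.897, -0.441, 0.002, -0.0]
force: [-0.5, 0.1, -1.2]
grip_width: 0.273
```

Run:
```python
from h import *
o=manip.observe(); print(o["eef_pos"],o["joint_positions"],o["moment"],o["force"])
c=cam("wrist"); cv2.imwrite("pics/w2.png",manip.get_image("wrist")[:,:,::-1])
cv2.imwrite("pics/s2.png",cv2.resize(manip.get_image("scene")[190:310,180:310,::-1],None,fx=4,fy=4,interpolation=2))
print("button up pred",proj(c,[.6155,-.187,.214]),"hub",proj(c,[.456,-.167,.136]))
```

```text
[ 0.61591011 -0.19006311  0.31150548] [-0.26821663  0.32854984  0.69232082  1.38199599 -0.20792828  1.50095869
 -0.50289286] [0.02265708 0.0199164  0.08212868] [-0.48215971  0.08192612 -1.1836003 ]
button up pred [311.12829515 253.28065106] hub [184.5077698  350.93668786]
```

View pics/w2.png

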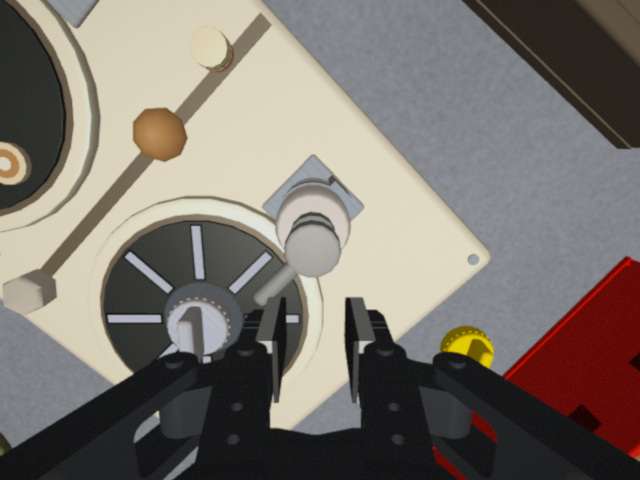

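View pics/s2.png

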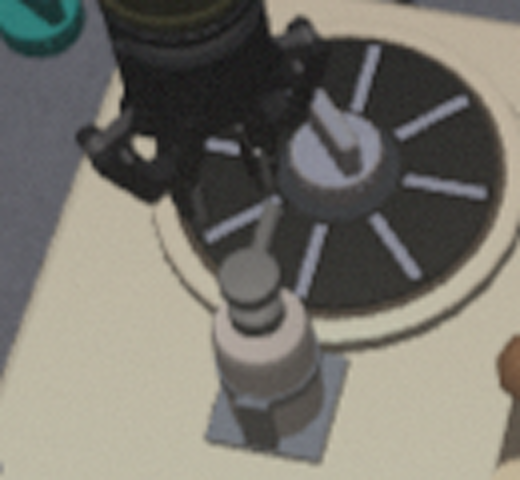

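The pump head is back up, with the button at (313,247) where I predicted it. Moving above the nut.

Request:
drive_tool([
  [[-0.8,0.11,-0.3,0,0,0,0.7],[-0.8,0.11,-0.3,0,0,0,0.7],[-0.8,0.11,-0.3,0,0,0,0.7],[-0.8,0.11,-0.3,0,0,0,0.7],[-0.8,0.11,-0.3,0,0,0,0.7],[-0.8,0.11,-0.3,0,0,0,0.7],[-0.8,0.11,-0.3,0,0,0,0.7]],
])

```text
t: 5.4
eef_pos: [0.4553, -0.1664, 0.2486]
ee_rot: [0.898, -0.441, -0.0, -0.0]
force: [0.5, 0.5, 0.6]
grip_width: 0.701
```

Run:
```python
from h import *
o=manip.observe(); print(o["eef_pos"],o["joint_positions"],o["moment"],o["force"])
c=cam("wrist"); cv2.imwrite("pics/w3.png",manip.get_image("wrist")[:,:,::-1])
im=manip.get_image("top"); cv2.imwrite("pics/t3.png",cv2.resize(im[190:310,310:430,::-1],None,fx=4,fy=4,interpolation=2))
print("hub",proj(c,[.456,-.167,.136]),"tcp",proj(c,o["eef_pos"]),proj(c,o["eef_pos"]-[0,0,.07]))
```

```text
[ 0.45531454 -0.16641449  0.24862718] [-0.40541798 -0.07012798  0.67799464  1.85798926  0.04470681  1.33919264
 -0.65150478] [ 0.0397503  -0.08192273  0.03165276] [0.54530171 0.46584129 0.61081355]
hub [317.48793912 248.29130791] tcp [316.46870233 333.04689154] [316.22094827 270.44735525]
```

View pics/w3.png

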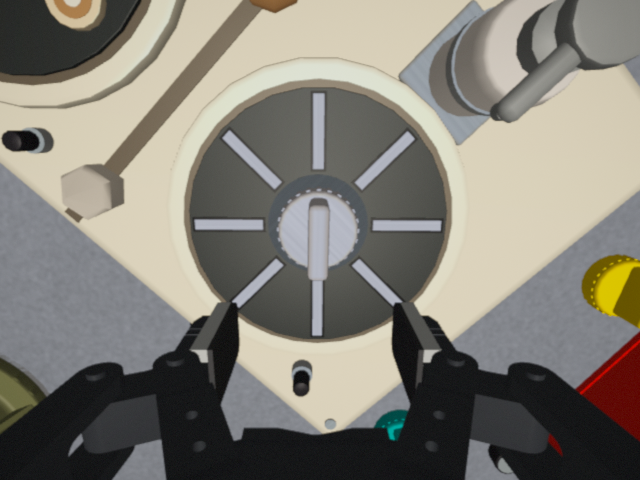

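The bar top runs from about (318,200) to (318,280), already lined up between the open jaws.

Run:
```python
from h import *
c=cam("wrist"); print(c[1].T@-c[2])
print("bar",onz(c,318,240,.136),"disc",onz(c,320.5,214.5,.076))
a=onz(c,318,200,.136);b=onz(c,318,280,.136);print(np.linalg.norm(a-b),a,b)
K=cv2.imread("pics/w3.png")[170:300,250:390]; cv2.imwrite("pics/w3c.png",cv2.resize(K,None,fx=4,fy=4,interpolation=2))
```

```text
[ 0.51294599 -0.12285904  0.38074305]
bar [ 0.46208903 -0.16478316  0.136     ] disc [ 0.46742532 -0.16376415  0.076     ]
0.05395029938720214 [ 0.48276915 -0.14873861  0.136     ] [ 0.44014346 -0.18180952  0.136     ]
```

View pics/w3c.png

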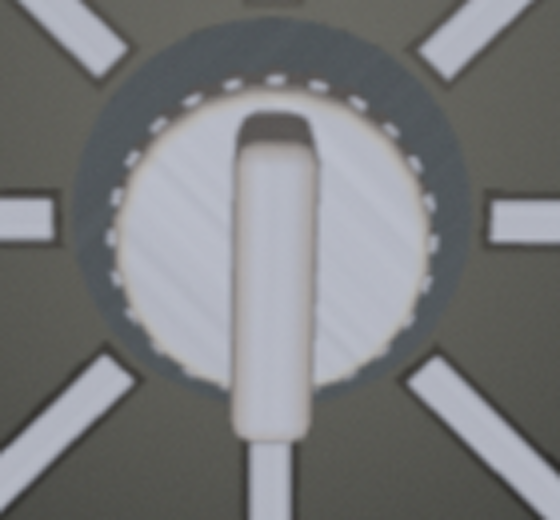

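Request:
drive_tool([
  [[0.02,0.01,-0.2,0,0,0,0.7],[0.02,0.01,-0.4,0,0,0,0.7],[0.02,0.01,-0.55,0,0,0,0.7],[0.02,0.01,-0.62,0,0,0,0.7],[0.02,0.01,-0.65,0,0,0,0.7],[0.02,0.01,-0.65,0,0,0,0.7],[0.02,0.01,-0.65,0,0,0,0.7]],
])

```text
t: 6.08
eef_pos: [0.4609, -0.1655, 0.1201]
ee_rot: [0.898, -0.441, 0.001, 0.001]
force: [0.1, -0.3, 1.4]
grip_width: 0.7
```

Run:
```python
from h import *
o=manip.observe(); print(o["eef_pos"],o["joint_positions"],o["moment"],o["force"])
c=cam("wrist"); cv2.imwrite("pics/w4.png",manip.get_image("wrist")[:,:,::-1])
cv2.imwrite("pics/s4.png",cv2.resize(manip.get_image("scene")[180:300,200:330,::-1],None,fx=4,fy=4,interpolation=2))
```

```text
[ 0.46089417 -0.16549855  0.12014571] [-0.38340828  0.08316268  0.70653732  2.01092638 -0.06022112  1.06683924
 -0.56282927] [-0.02113098 -0.03128004 -0.01030886] [ 0.05640961 -0.3144441   1.4201671 ]
```

View pics/w4.png

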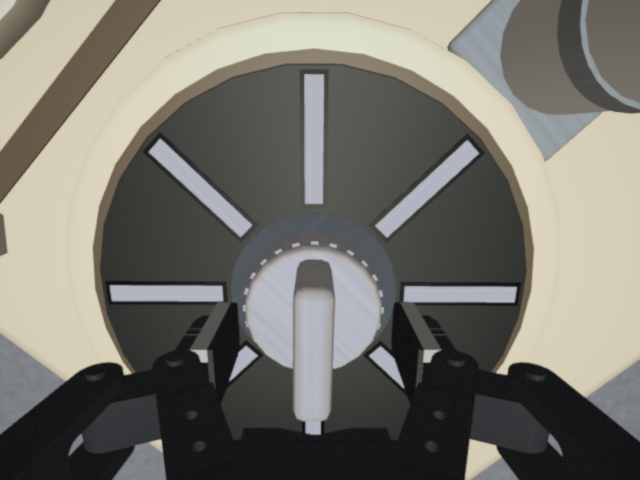

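View pics/s4.png

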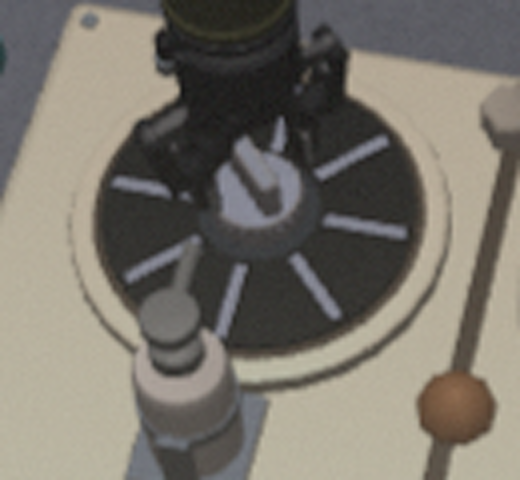

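Run:
```python
from h import *
c=cam("wrist"); 
for v in (291,420): print(onz(c,314,v,.136))
print((onz(c,314,291,.136)+onz(c,314,420,.136))/2)
print(onz(c,313,293.5,.076), 'disc via slot ends'); print((onz(c,313,72,.076)))
```

```text
[ 0.47896165 -0.1505381   0.136     ]
[ 0.43989148 -0.180651    0.136     ]
[ 0.45942656 -0.16559455  0.136     ]
[ 0.45796786 -0.1660326   0.076     ] disc via slot ends
[ 0.53670027 -0.1054398   0.076     ]
```

The bar sits centred between the pads (313,350); the axis is at about (0.459,-0.166). Lowering slightly and closing.

Request:
drive_tool([
  [[-0.007,-0.002,-0.015,0,0,0,0.7],[-0.007,-0.002,-0.015,0,0,0,0],[-0.007,-0.002,-0.015,0,0,0,0],[-0.007,-0.002,-0.015,0,0,0,0],[-0.007,-0.002,-0.015,0,0,0,0],[-0.007,-0.002,-0.015,0,0,0,0],[-0.007,-0.002,-0.015,0,0,0,0],[-0.007,-0.002,-0.015,0,0,0,0]],
], force=40)

```text
t: 6.85
eef_pos: [0.4585, -0.1655, 0.1167]
ee_rot: [0.898, -0.441, 0.0, -0.0]
force: [-0.6, -1.1, 2.3]
grip_width: 0.156
```

Run:
```python
from h import *
o=manip.observe(); print(o["eef_pos"],o["ee_rot"],o["moment"],o["force"],o["joint_efforts"][-1])
```

```text
[ 0.4584615  -0.16546813  0.1166822 ] [ 8.97538015e-01 -4.40936943e-01  3.48976539e-04 -3.80192223e-05] [-0.0465302   0.04392587 -0.00565879] [-0.57132886 -1.07953938  2.32461932] -0.00682490921462886
```

Gripped at 13 mm opening. Feeling the anticlockwise direction with a small turn.

Request:
drive_tool([
  [[0,0,0,0,0,0.05,0],[0,0,0,0,0,0.1,0],[0,0,0,0,0,0.14,0],[0,0,0,0,0,0.14,0],[0,0,0,0,0,0.14,0]],
])

```text
t: 7.27
eef_pos: [0.4585, -0.1659, 0.1167]
ee_rot: [0.927, -0.376, 0.001, -0.0]
force: [0.9, -0.7, 3.2]
grip_width: 0.159
```

Run:
```python
from h import *
o=manip.observe(); print(o["eef_pos"],R.from_quat(o["ee_rot"]).as_rotvec(),o["moment"],o["force"],o["joint_efforts"][-1],2*np.degrees(np.arctan2(o["ee_rot"][1],o["ee_rot"][0])))
```

```text
[ 0.4584783  -0.16590266  0.11670147] [-2.91037626e+00  1.18142655e+00 -1.67963780e-03] [-0.20313754  0.01140711 -1.4274225 ] [ 0.94533395 -0.73439421  3.24969103] 1.484735794365406 -44.18801041970845
```

The moment of -1.4 N m is well above 0.25, so this is the hard stop: anticlockwise tightens. Trying clockwise, back past the start.

Request:
drive_tool([
  [[0,0,0,0,0,-0.1,0],[0,0,0,0,0,-0.2,0],[0,0,0,0,0,-0.3,0],[0,0,0,0,0,-0.35,0],[0,0,0,0,0,-0.35,0],[0,0,0,0,0,-0.35,0]],
])

```text
t: 7.77
eef_pos: [0.4583, -0.165, 0.1167]
ee_rot: [0.844, -0.536, -0.0, 0.0]
force: [-1.0, -0.2, 5.7]
grip_width: 0.156
```

Run:
```python
from h import *
o=manip.observe(); print(o["eef_pos"],o["moment"],o["force"],2*np.degrees(np.arctan2(o["ee_rot"][1],o["ee_rot"][0])),o["joint_positions"])
```

```text
[ 0.45826341 -0.16500541  0.11665319] [ 0.11122442  0.26862438 -0.0846974 ] [-0.98138189 -0.19785462  5.73069905] -64.80458741975801 [-0.39473304  0.08317068  0.71962373  2.0194724  -0.06259132  1.06050722
 -0.77726796]
```

Clockwise turns freely, so the thread is left-handed. Turning on to 1.2 rad.

Request:
drive_tool([
  [[0,0,0,0,0,-0.1,0],[0,0,0,0,0,-0.2,0],[0,0,0.003,0,0,-0.3,0],[0,0,0.005,0,0,-0.4,0],[0,0,0.005,0,0,-0.5,0],[0,0,0.005,0,0,-0.6,0],[0,0,0.005,0,0,-0.7,0],[0,0,0.005,0,0,-0.8,0],[0,0,0.005,0,0,-0.9,0],[0,0,0.005,0,0,-0.94,0],[0,0,0.005,0,0,-0.94,0],[0,0,0.005,0,0,-0.94,0]],
])

```text
t: 8.77
eef_pos: [0.4585, -0.1649, 0.117]
ee_rot: [-0.491, 0.871, -0.0, 0.0]
force: [3.0, 1.3, -2.7]
grip_width: 0.152
```

Run:
```python
from h import *
o=manip.observe(); print(o["eef_pos"],o["moment"],o["force"],2*np.degrees(np.arctan2(o["ee_rot"][1],o["ee_rot"][0])),o["joint_positions"])
c=cam("wrist"); cv2.imwrite("pics/w5.png",manip.get_image("wrist")[:,:,::-1])
```

```text
[ 0.45847634 -0.16494971  0.11701514] [-0.07088008 -0.61307069  0.06588729] [ 2.95167664  1.27470444 -2.65859465] 238.86373371553765 [-0.45075596  0.08524322  0.77896472  2.02063951 -0.06820312  1.06069017
 -1.75452667]
```

View pics/w5.png

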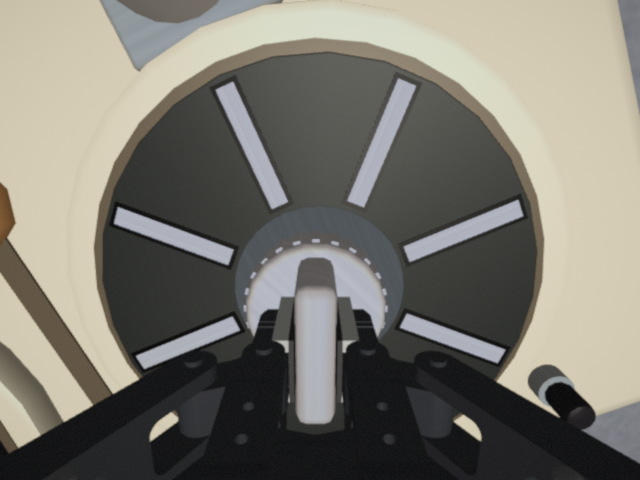

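The bar is still aligned in the jaws at (316,345) and has turned about 69° (1.2 rad). Lifting a little and watching the force.

Request:
drive_tool([
  [[0,0,0.01,0,0,0,0],[0,0,0.02,0,0,0,0],[0,0,0.03,0,0,0,0],[0,0,0.03,0,0,0,0]],
], force=60)

```text
t: 9.15
eef_pos: [0.458, -0.1657, 0.1237]
ee_rot: [-0.49, 0.872, -0.0, -0.0]
force: [0.4, -1.2, -1.4]
grip_width: 0.152
```

Request:
drive_tool([
  [[0,0,0.05,0,0,0,0],[0,0,0.1,0,0,0,0],[0,0,0.2,0,0,0,0],[0,0,0.3,0,0,0,0],[0,0,0.37,0,0,0,0],[0,0,0.4,0,0,0,0],[0,0,0.4,0,0,0,0],[0,0,0.4,0,0,0,0],[0,0,0.4,0,0,0,0]],
])

```text
t: 9.9
eef_pos: [0.4573, -0.1649, 0.2024]
ee_rot: [-0.49, 0.872, 0.001, -0.001]
force: [0.1, -0.3, -2.2]
grip_width: 0.152
```

Run:
```python
from h import *
o=manip.observe(); print(o["eef_pos"],o["moment"],o["force"],np.abs(o["joint_vel"]).max())
cv2.imwrite("pics/w6.png",manip.get_image("wrist")[:,:,::-1])
cv2.imwrite("pics/s6.png",cv2.resize(manip.get_image("scene")[160:310,180:330,::-1],None,fx=4,fy=4,interpolation=2))
```

```text
[ 0.45733098 -0.16491304  0.20236508] [ 0.02947707 -0.04475327 -0.02993135] [ 0.05562211 -0.29487624 -2.22284436] 0.007020942799543195
```

View pics/s6.png

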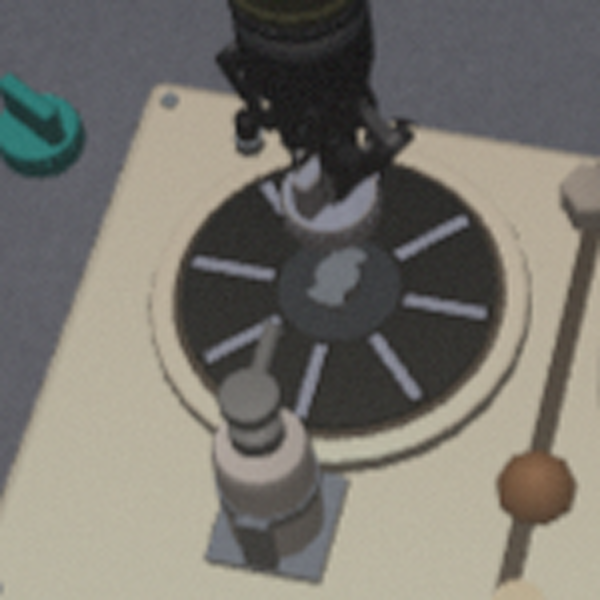

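View pics/w6.png

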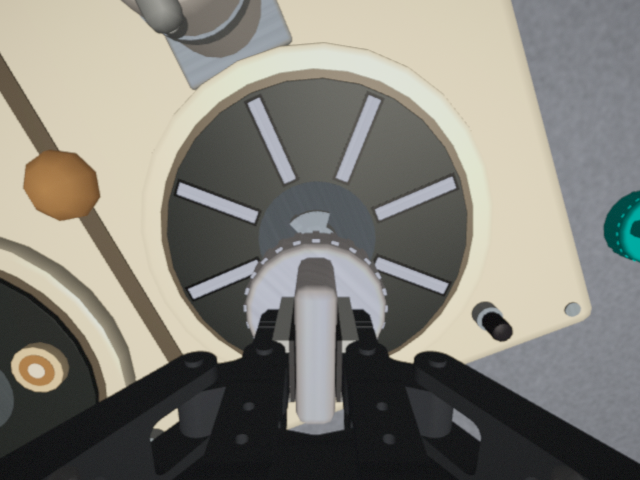

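The nut hangs upright in the fingers about 8.5 cm up, with the bare stub visible at (335,275) in the scene crop. The pump head is up and the arm is still, so I'm handing in.

```bash
python3 -c "
from plant import manip
print(manip.close_job()); print(manip.observe()['force'],manip.observe()['grip_width'])"
```

```text
the job is handed in; nothing more can be done
None
the job is handed in; nothing more can be done
```

The slotted lap's nut is off, and the arm is holding it upright about 8.5 cm above the disc face. I handed the job in at about 10 s; the hand-in gives no verdict, and no reading was possible after it.

- **Pump:** I pressed the slotted lap's pump head to its stop, with 16 N measured against a spring that needs about 5.6 N. I held it briefly and let go, and the pictures afterwards show the head fully back up.
- **Thread:** Turning anticlockwise ran into the hard stop (about 1.4 N m after 8°), while clockwise ran free, so the thread is left-handed. I turned the nut about 1.2 rad clockwise and it lifted off without resistance.
- **Last checks:** Before handing in, the arm was still, the jaws were closed on the bar at 13 mm with 60 N grip, and the wrist carried about 2.2 N, which fits the nut's weight. The bare spindle stub was visible below the nut, and nothing else in view had moved; the plain lap's nut and pump were not in those last pictures.
- **Disagreement:** The three cameras put the hub up to 1 cm apart at first. I settled it with a close wrist view before gripping, and the small side forces while turning fit that position.

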